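# Slide the label tray across the gap to the filling side

## Task

The next filling run needs its labels: push the blue tray that carries the roll of labels from the loading stand straight across the gap onto the receiving stand, until the whole tray lies between the two yellow lines and square to them. Keep the tray sliding level, never lifting it or letting it sag into the gap, with the roll still standing in it, and leave the tray with the white caps where it is.

Things in the scene. Friction and masses are not known exactly. Their poses are not given: they have to be found in the camera images.
- label_tray: blue open tray carrying the roll of labels; the one to push. 100 (its x) x 150 (its y) x 30 mm high, walls 4 mm, two round-ended skids under it along y. Origin: centre of its underside, 60 mm above the desk. Its upright outer walls can be pushed 6 to 29 mm above the stand's top; the -y wall faces away from the receiving stand. About 0.4 kg with the roll; slides with a few newtons
- cap_tray: an equal blue tray carrying three loose white bottle caps (31 mm across, 20 mm high), beside the other on the loading stand, centres about 125 mm apart along x; to be left alone. Origin: centre of its underside. Which of the two trays is nearer the robot varies. To the right of both, beyond y = -0.40 m, the next desk is full of fixed bottles 270 mm tall
- label_roll: the roll of labels standing loose in the label tray, 67 mm across, 45 mm high, its top about 54 mm above the stand's top. Origin: centre of its underside, z up. Nothing stands up from the two stands; the filling machine's boom hangs over the desk left of y = 0.02 m, x 0.37 to 0.46 m, 270 mm up and higher
- receiving_stand: fixed aluminium table, 280 (its x) x 190 mm (its y), flat top 60 mm above the desk. Origin: on the desk under its centre; +y is the direction of pushing. Two yellow lines along x, 8 mm wide, centred at y = -91 and +91 mm. On its -y side, past a gap of 18 to 53 mm, is the loading stand, 280 x 170 mm, equally high and turned the same way

How it is judged:
By the outcome, as a careful person would: the job done as asked, in the order asked, and still so for the second after the job is handed in, with the robot touching nothing.
It also fails if it takes over 40 s, if anything falls off the work surface, if the arm or the gripper's body presses on something with over 40 N, if the wrist force passes 120 N, or if a joint passes its speed limit or range.

## Robot

A 6-joint arm with a two-finger parallel gripper is mounted at the origin on a cart in front of the work surface, level with it; the furniture and walls round the work are solid. World frame = base frame: x ahead of the robot, y to its left, z up, the work surface at z = 0. Lengths are in mm, angles in rad, forces in N, time in s.
With the tool pointing down it reaches from about 350 to 875 mm from the base axis. Payload 4.2 kg.
Tool frame: the origin (TCP) lies at the very end of the fingers, on their centre line; the grasp point (between the pads) lies 19 mm behind it; z points along the fingers, y is the direction in which the jaws open and shut (so a half turn about z gives the same grasp; the last joint's range is limited). The gripper opens to 85 mm and grips with 20 to 120 N. Pads are 22 mm wide; open, the fingers measure 114 mm over their backs; the gripper's body (76 mm by 85 mm) begins 54 mm behind the grasp point. The pads swing forward as they close: fully open they stand 13 mm farther back than shut.
Start: joints at [-0.903, 0.385, 0.008, 0, -1.194, -0.259], TCP at [248.456, -573.471, 231.312] pointing down, gripper open.
Joint ranges: [-3.14, 3.14], [-1.21, 2.06], [-1.07, 1.41], [-3.16, 2.05], [-2.99, -0.16], [-3.1, 3.1]. Speed limits (rad/s): [2.79, 2.79, 3.14, 3.14, 3.14, 3.14].

## Interface

Orientations are given as a unit quaternion [x, y, z, w].
In Python, from bench import arm gives the robot as it stands.
- The arm moves only by the tool apply_moves, never from a script. Its argument "plan" is one flat list of numbers, 5 for each row, row after row: the gripper's target within -1 to 1 (shut at 1, half-way at 0, fully open at -1), then the shift along the world's x, y, z in m, then the turn about the world's z in degrees. A call has 1 to 8 rows; each row is the pose to reach, as a shift and turn from the pose commanded when the call began; what a row does not reach only later rows make up. A row lasts 1/12 s, in which the tool goes at most 41.7 mm and 7.16 degrees, less where a joint would pass 70% of its speed; a pose out of reach is approached as far as the arm can. A call with a gripper value outside its range is refused whole. The fingers move at their own pace and stop on an object; the grip force is fixed at half the most. Time passes only in rows, so rows that repeat a pose let the fingers close. It gives the time, the measured TCP pose, the force and the opening at its end, in the units of the state.
- arm.read_state(): the state, without advancing time (a new reading comes with each control period).
- arm.get_image(name): name is "side" or "top"; returns a dict with "color" (420x560x3 uint8, red, green, blue), "range_z" (420x560 float32, mm along the optical axis (not along the pixel's ray), 0 where there is no reading), "camera_matrix" (3x3 intrinsics, pixels), "camera_from_world" (4x4, takes a point from world to camera coordinates). Camera axes: x right, y down, z forward; pixel columns grow to the right and rows downward; lengths in mm; the calibration is good to about 2 mm. A picture is of the moment at which its call begins.
- arm.job_done(): hands the job in, once; it reports no verdict.
The state is a dict: "clock": time; "joints": joint angles; "joint_vel": joint speeds; "joint_efforts": joint torques, N m; "position": TCP position; "ee_rot": TCP orientation; "contact_force": force on the tool from outside, world axes, zero at the start; "wrist_torque": the same for the moment, N m; "gripper_width": finger opening in mm.
Only numpy, scipy, OpenCV 4.12 (cv2) and the standard library are available. Lean on these libraries where they do the work, as an engineer would, in place of code of your own. Each camera call takes 0.05 s, during which the arm holds its last target.

## Working session

There is one attempt and no reset: what is moved stays moved. The work goes in short steps, Python scripts to look and compute and a tool call to move; the robot and the scene stay as the last step left them, time stands still between calls to the robot, and variables do not carry over. Pictures are saved under pics/ and viewed, and the job is handed in when it is done.

Besides the shell and the picture viewer there is one more tool, called after "Call:" in YAML: its name, and indented under it one key for each argument. apply_moves: Moves the arm, as the interface text tells. Its arguments: {"type":"object","properties":{"plan":{"type":"array","items":{"type":"number"}}},"required":["plan"]}

```bash
mkdir -p pics
python3 - <<'E'
from bench import arm
import cv2,numpy as np
s=arm.read_state();print(s)
for n in("side","top"):
    d=arm.get_image(n);cv2.imwrite(f"pics/{n}0.png",d["color"][:,:,::-1]);np.savez(f"{n}0.npz",**d)
    print(n,d["camera_matrix"],d["camera_from_world"])
E
```

```text
{'clock': 0.0, 'joints': array([-9.03417811e-01,  3.85557380e-01,  6.59939840e-03, -4.93166722e-04,
       -1.19399895e+00, -2.58587203e-01]), 'joint_vel': array([ 0.00116762,  0.00160879, -0.00069547,  0.00039996, -0.00118894,
        0.00066301]), 'joint_efforts': array([ 3.08876515e-04, -3.92286158e+01,  1.88396913e+01,  4.18591216e+00,
       -4.61965450e-03, -9.39019060e-06]), 'position': array([ 248.20710726, -572.95249627,  230.21161313]), 'ee_rot': array([-2.02886226e-01,  9.79201695e-01,  1.06893014e-03, -2.77423556e-04]), 'contact_force': array([ 1.02887597, -0.13963145, -0.48365438]), 'wrist_torque': array([-0.06245289, -0.03535259, -0.02194702]), 'gripper_width': 85.29622942925323}
side [[405.53340552   0.         280.37194146]
 [  0.         405.53340552 208.65122673]
 [  0.           0.           1.        ]] [[-9.94264447e-01 -1.04521365e-01 -2.26604150e-02  5.24558770e+02]
 [-4.10372594e-02  5.68505227e-01 -8.21655494e-01  1.55965962e+02]
 [ 9.87631184e-02 -8.16012923e-01 -5.69533805e-01  7.24531313e+02]
 [ 0.00000000e+00  0.00000000e+00  0.00000000e+00  1.00000000e+00]]
top [[523.6451694    0.         287.30650524]
 [  0.         523.6451694  205.00048342]
 [  0.           0.           1.        ]] [[ 1.31872407e-02 -9.99838488e-01  1.22104249e-02 -1.45531413e+02]
 [-9.87117879e-01 -1.49648166e-02 -1.59293273e-01  5.32171559e+02]
 [ 1.59450272e-01 -9.95248998e-03 -9.87155793e-01  8.35868392e+02]
 [ 0.00000000e+00  0.00000000e+00  0.00000000e+00  1.00000000e+00]]
```

View pics/top0.png

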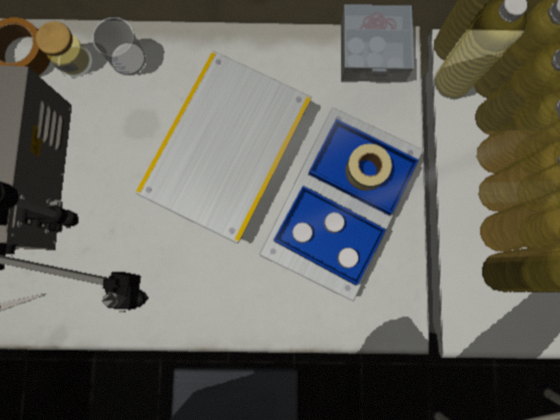

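View pics/side0.png

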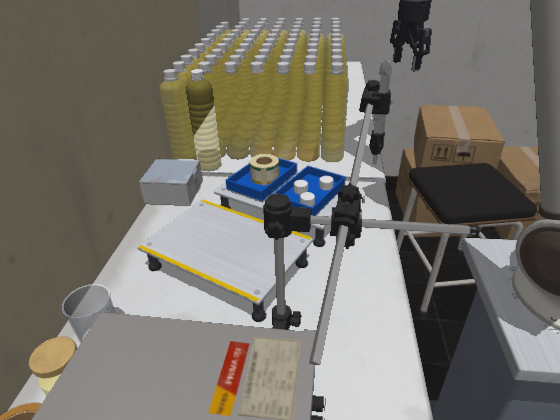

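The top view shows the label tray with its roll at about (369,165), farther from the robot. The cap tray is at (330,235), and the receiving stand with its yellow lines is at (225,147). Next I'll measure poses.

```bash
cat > h.py <<'E'
import numpy as np,cv2
def world(d):
    K=d["camera_matrix"];T=np.linalg.inv(d["camera_from_world"]);z=d["range_z"].astype(float)
    v,u=np.mgrid[:z.shape[0],:z.shape[1]]
    P=np.stack([(u-K[0,2])*z/K[0,0],(v-K[1,2])*z/K[1,1],z],-1)
    return P@T[:3,:3].T+T[:3,3]
def measure(d,hmin=66):
    W=world(d);hsv=cv2.cvtColor(np.ascontiguousarray(d["color"]),cv2.COLOR_RGB2HSV);H,S,V=[hsv[...,i].astype(int) for i in range(3)]
    ok=d["range_z"]>0; out={}
    yel=(H>18)&(H<32)&(S>170)&(V>90)&ok&(abs(W[...,2]-60)<6)
    n,l,st,c=cv2.connectedComponentsWithStats(yel.astype(np.uint8))
    for i in range(1,n):
        if st[i,4]>60:
            p=W[l==i]; r=cv2.minAreaRect(p[:,:2].astype(np.float32)); b=cv2.boxPoints(r)
            vx=cv2.fitLine(p[:,:2].astype(np.float32),cv2.DIST_HUBER,0,.01,.01).ravel()
            out.setdefault("yellow",[]).append((st[i,4],r,np.degrees(np.arctan2(vx[1],vx[0])),p.mean(0)))
    blue=(H>105)&(H<130)&(S>150)&ok&(W[...,2]>50)&(W[...,2]<110)
    n,l,st,c=cv2.connectedComponentsWithStats(blue.astype(np.uint8))
    for i in range(1,n):
        if st[i,4]>500:
            p=W[l==i]; q=p[p[:,2]>83]
            out.setdefault("blue",[]).append((st[i,4],c[i],len(q),cv2.minAreaRect(p[:,:2].astype(np.float32)),cv2.minAreaRect(q[:,:2].astype(np.float32)),np.percentile(p[:,2],[5,50,95])))
    return out,W
E
python3 - <<'E'
from h import *
np.set_printoptions(precision=1,suppress=True)
for n in("top","side"):
    d=dict(np.load(n+"0.npz"));o,W=measure(d);print(n)
    for k in o:
        for e in o[k]:print(k,e)
    m=(abs(W[...,2]-60)<4)&(d["range_z"]>0)
    nn,l,st,c=cv2.connectedComponentsWithStats(m.astype(np.uint8))
    for i in range(1,nn):
        if st[i,4]>500:
            p=W[l==i];print("stand",st[i,4],cv2.minAreaRect(p[:,:2].astype(np.float32)),p[:,2].mean())
    m=(W[...,2]>102)&(W[...,2]<125)&(W[...,0]>300)&(W[...,0]<800)&(W[...,1]>-420)&(W[...,1]<0)
    p=W[m];print("roll",len(p),cv2.minEnclosingCircle(p[:,:2].astype(np.float32)),p[:,2].mean())
E
```

```text
top
yellow (np.int32(550), ((673.7938232421875, 51.371097564697266), (8.053322792053223, 270.527099609375), 64.5835952758789), np.float32(-25.322977), array([670.5,  52.5,  60. ]))
yellow (np.int32(144), ((673.7023315429688, -150.7235107421875), (5.630066394805908, 95.39774322509766), 64.6376953125), np.float32(-25.714338), array([ 681. , -153.9,   60.1]))
yellow (np.int32(359), ((550.9625854492188, -92.54829406738281), (6.375545501708984, 169.38116455078125), 64.83895874023438), np.float32(-25.151712), array([543.2, -89. ,  60. ]))
blue (np.int32(3434), array([362.3, 169.2]), 604, ((592.95849609375, -259.5558166503906), (147.6838836669922, 100.01408386230469), 63.45030975341797), ((592.95849609375, -259.5558166503906), (147.6838836669922, 100.01408386230469), 63.45030975341797), array([66.6, 69.4, 90.1]))
blue (np.int32(4684), array([330.2, 234.7]), 703, ((480.47869873046875, -204.8858642578125), (148.29934692382812, 99.32205200195312), 62.34878921508789), ((480.47869873046875, -204.8858642578125), (148.29934692382812, 99.32205200195312), 62.34878921508789), array([66.6, 69.2, 90. ]
[... 1184 characters left out ...]
((481.9501953125, -202.318359375), (151.22451782226562, 100.28038024902344), 62.61478805541992), ((482.0716247558594, -202.443603515625), (150.57078552246094, 100.211669921875), 62.29508972167969), array([67.4, 75.2, 89.3]))
stand 895 ((879.2940673828125, -29.467987060546875), (580.4307250976562, 114.60014343261719), 77.02581787109375) 60.04435419809613
stand 8248 ((635.77490234375, -29.915725708007812), (192.642578125, 282.26898193359375), 64.7871322631836) 59.619167078265086
stand 647 ((512.8541870117188, -19.172073364257812), (108.34739685058594, 49.759010314941406), 64.3799057006836) 59.43894262975234
roll 578 ((683.24267578125, -325.12127685546875), 146.3408966064453) 111.52337536298123
```

Run:
```python
from h import *
np.set_printoptions(precision=1,suppress=True)
for n in("top","side"):
    d=dict(np.load(n+"0.npz"));W=world(d);ok=d["range_z"]>0
    for x in range(350,760,40):
        m=ok&(abs(W[...,0]-x)<20)&(W[...,1]<-300)&(W[...,2]>115)&(W[...,2]<330)
        p=W[m]
        if len(p):print(n,x,len(p),"ymax pct",np.percentile(p[:,1],[90,99,100]),"zmax",p[:,2].max())
    hi=ok&(W[...,2]>102)&(W[...,2]<125)&(np.hypot(W[...,0]-593,W[...,1]+260)<90)
    p=W[hi];print("roll",len(p),cv2.minEnclosingCircle(p[:,:2].astype(np.float32)))
s=None
a=np.radians(-25.25);ux=np.array([np.cos(a),np.sin(a)]);uy=np.array([-np.sin(a),np.cos(a)]);R=np.array([634.3,-30.8])
print(ux,uy)
q=[-.2029,.9792,.0011,-.0003]
from scipy.spatial.transform import Rotation as Ro
M=Ro.from_quat(q).as_matrix();print(M, "tool y angle",np.degrees(np.arctan2(M[1,1],M[0,1])))
for al in(-350,-325,-310.5,-86):print(al,R+al*uy+60*ux)
```

```text
top 390 459 ymax pct [-481.7 -478.9 -478.5] zmax 235.54915969896888
top 430 1385 ymax pct [-475.  -473.4 -472.5] zmax 241.5946759025138
top 470 1298 ymax pct [-478.2 -475.1 -474.1] zmax 241.20724890685437
top 510 1179 ymax pct [-475.2 -474.1 -473.3] zmax 242.26069569227764
top 550 1640 ymax pct [-476.1 -474.  -473. ] zmax 248.82024337136409
top 590 1175 ymax pct [-477.  -475.3 -474.3] zmax 244.94273824573077
top 630 1712 ymax pct [-475.4 -473.7 -472.9] zmax 256.4465165536325
top 670 1392 ymax pct [-481.5 -478.3 -476.5] zmax 243.17477104342652
top 710 1351 ymax pct [-476.3 -474.9 -473.5] zmax 262.8294887242197
top 750 4422 ymax pct [-411.3 -405.4 -403.5] zmax 270.44550176560404
roll 1121 ((588.764892578125, -265.56829833984375), 34.11248779296875)
side 350 302 ymax pct [-1564.7 -1559.8 -1552. ] zmax 268.931521101403
side 390 582 ymax pct [-486.8 -481.  -479.2] zmax 269.72236709297744
side 430 1629 ymax pct [-474.7 -471.6 -469. ] zmax 270.15832803204154
side 470 1578 ymax pct [-480.8 -475.6 -472.4] zmax 269.9898776149616
side 510 1466 ymax pct [-475.1 -472.1 -470.5] zmax 270.4539930498145
side 550 1818 ymax pct [-477.2 -472.5 -470.1] zmax 270.448450938193
side 590 1199 ymax pct [-476.2 -472.9 -467.5] zmax 270.53668759997186
side 630 1976 ymax pct [-475.1 -471.4 -469. ] zmax 271.94552832259336
side 670 1217 ymax pct [-481.3 -476.1 -472.5] zmax 271.13568438957816
side 710 1733 ymax pct [-475.7 -472.8 -470.6] zmax 271.9185656940527
side 750 2173 ymax pct [-409.7 -403.8 -400.6] zmax 272.03873570223317
roll 414 ((589.8809814453125, -263.671142578125), 35.636253356933594)
[ 0.9 -0.4] [0.4 0.9]
[[-0.9 -0.4 -0. ]
 [-0.4  0.9  0. ]
 [ 0.   0.  -1. ]] tool y angle 113.41316752056073
-350 [ 539.3 -373. ]
-325 [ 549.9 -350.3]
-310.5 [ 556.1 -337.2]
-86 [ 651.9 -134.2]
```

Call:
apply_moves:
  plan: [0,0,0.04,0.02,0,0,0,0.08,0.04,0,0,0,0.12,0.06,7,0,0,0.16,0.07,14,0,0.03,0.2,0.07,21,0,0.07,0.21,0.07,28,0,0.105,0.21,0.07,35,0,0.14,0.21,0.07,41.4]

```text
clock: 0.77
position: [389.7, -361.6, 302.5]
ee_rot: [-0.539, 0.842, -0.001, 0.001]
contact_force: [0.2, -0.8, -0.3]
gripper_width: 43.2
```

Call:
apply_moves:
  plan: [0,0.04,0,0,0,0,0.08,0,0,0,0,0.12,-0.001,-0.01,0,0,0.1545,-0.0015,-0.03,0,0,0.1545,-0.0015,-0.07,0,0,0.1545,-0.0015,-0.11,0,0,0.1545,-0.0015,-0.15,0,0,0.1545,-0.0015,-0.185,0]

```text
clock: 1.43
position: [542.0, -364.2, 112.9]
ee_rot: [-0.536, 0.844, 0.001, -0.001]
contact_force: [-0.1, 0.7, -1.0]
gripper_width: 42.9
```

Run:
```python
from h import *
from bench import arm
np.set_printoptions(precision=1,suppress=True)
s=arm.read_state();print(s["position"],s["contact_force"])
for n in("side","top"):
    d=arm.get_image(n);im=d["color"][:,:,::-1]
    im=im[120:270,140:420] if n=="side" else im[80:320,220:500]
    cv2.imwrite(f"pics/{n}1.png",cv2.resize(im,None,fx=2.4,fy=2.4,interpolation=cv2.INTER_CUBIC))
```

```text
[ 542.  -364.2  112.9] [-0.1  0.7 -1. ]
```

View pics/top1.png

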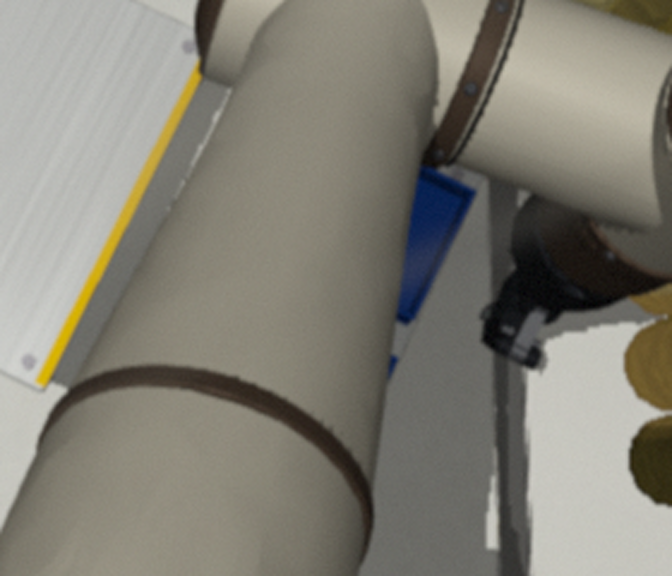

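View pics/side1.png

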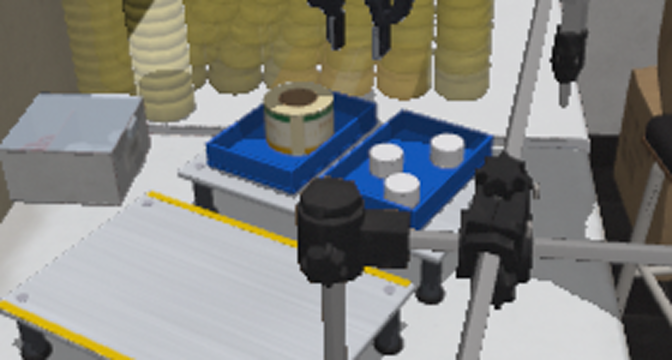

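The side crop shows the fingers behind the trays at about (335,40) and (380,50), clear of everything. The arm hides most of the top view. I'll check the fingers' lateral placement and height from depth.

```bash
cat >> h.py <<'E'
a=np.radians(-25.25);ux=np.array([np.cos(a),np.sin(a)]);uy=np.array([-np.sin(a),np.cos(a)]);R=np.array([634.3,-30.8])
def st(P):
    d=P[...,:2]-R
    return np.stack([d@ux,d@uy,P[...,2]],-1)
E
python3 - <<'E'
from h import *
from bench import arm
np.set_printoptions(precision=1,suppress=True)
s=arm.read_state();print(s["position"],st(s["position"]))
for n in("side","top"):
    d=arm.get_image(n);S=st(world(d))
    m=(d["range_z"]>0)&(abs(S[...,0]-60)<70)&(abs(S[...,1]+341)<30)&(S[...,2]>100)&(S[...,2]<160)
    p=S[m];print(n,len(p))
    for z in range(100,160,8):
        q=p[(p[:,2]>=z)&(p[:,2]<z+8)]
        if len(q):print(z,len(q),"lat",np.sort(q[:,0])[[0,-1]],"al",np.sort(q[:,1])[[0,-1]],"gap",np.diff(np.sort(q[:,0])).max())
E
```

```text
[ 538.4 -362.6  108.5] [  54.8 -341.   108.5]
side 321
108 22 lat [26.3 83.5] al [-353.8 -329.4] gap 42.10910465257618
116 47 lat [19.6 89.6] al [-353.2 -328.7] gap 42.52853929613244
124 52 lat [19.4 90.3] al [-353.1 -329.2] gap 40.60370008462539
132 54 lat [19.3 89.3] al [-353.2 -328.7] gap 42.45827103624516
140 52 lat [18.6 90. ] al [-353.7 -329.4] gap 42.39655056769694
148 48 lat [ 14.1 105.9] al [-353.3 -327.2] gap 44.95789146864293
156 46 lat [  3.  103.6] al [-352.6 -327. ] gap 43.202698191845634
top 49
108 2 lat [28.7 29.4] al [-337.3 -335.3] gap 0.6953127599345983
116 8 lat [23.8 78.5] al [-337.4 -333.3] gap 42.5247958785127
124 15 lat [21.4 35.7] al [-337.9 -333. ] gap 2.081735495741576
132 8 lat [23.9 34.5] al [-337.5 -332.9] gap 2.787519949812822
140 5 lat [22.7 32.7] al [-337.3 -332.8] gap 3.9100386411060235
148 4 lat [20.4 34. ] al [-337.2 -332.8] gap 11.079480523249646
156 7 lat [18.  29.6] al [-337.2 -330.5] gap 3.4248435905526406
```

Call:
apply_moves:
  plan: [0,0.005,-0.002,-0.015,0,0,0.005,-0.002,-0.03,0,0,0.005,-0.002,-0.037,0,0,0.005,-0.002,-0.037,0,0,0.005,-0.002,-0.037,0,0,0.005,-0.002,-0.037,0]

```text
clock: 2.13
position: [548.9, -367.5, 81.1]
ee_rot: [-0.536, 0.844, -0.001, 0.001]
contact_force: [-0.6, -0.1, 0.5]
gripper_width: 42.8
```

Run:
```python
from h import *
from bench import arm
np.set_printoptions(precision=2,suppress=True)
s=arm.read_state();print(s["position"],st(s["position"]),s["contact_force"],s["joint_vel"])
d=arm.get_image("side");S=st(world(d))
m=(d["range_z"]>0)&(abs(S[...,0]-60)<70)&(abs(S[...,1]+341)<30)&(S[...,2]>60)&(S[...,2]<150)
p=S[m];print(len(p),np.sort(p[:,2])[:5], np.sort(p[:,0])[[0,-1]],np.sort(p[:,1])[[0,-1]])
s=arm.read_state();print(s["position"],st(s["position"]))
print(measure(d)[0]["blue"])
```

```text
[ 548.92 -367.49   81.07] [  66.4  -340.95   81.07] [-0.56 -0.07  0.53] [ 0. -0. -0. -0.  0. -0.]
524 [82.43 82.84 83.31 84.1  84.15] [  8.36 124.82] [-354.49 -324.19]
[ 548.85 -367.43   81.  ] [  66.31 -340.92   81.  ]
[(np.int32(1193), array([259.1 , 181.02]), 342, ((595.6895141601562, -257.4408264160156), (152.7757110595703, 102.64645385742188), 64.05108642578125), ((595.6851196289062, -256.9859924316406), (151.15892028808594, 101.40567779541016), 63.18952560424805), array([67.06, 76.02, 89.17])), (np.int32(1282), array([312.12, 188.41]), 363, ((482.0747375488281, -202.0465087890625), (151.05580139160156, 100.10556030273438), 62.62702178955078), ((482.3244934082031, -201.79324340820312), (150.2762908935547, 99.97895050048828), 62.47093200683594), array([67.32, 74.93, 89.35]))]
```

Call:
apply_moves:
  plan: [0,-0.003,0.001,-0.004,0,0,-0.0055,0.0025,-0.0085,0,0,-0.0055,0.0025,-0.01,0,0,-0.003,0.008,-0.01,0,0,0.0,0.0145,-0.01,0,0,0.003,0.0205,-0.01,0,0,0.003,0.0205,-0.01,0,0,0.003,0.0205,-0.01,0]

```text
clock: 2.85
position: [551.6, -345.8, 69.5]
ee_rot: [-0.537, 0.844, -0.0, 0.0]
contact_force: [-0.5, 0.2, -0.7]
gripper_width: 42.7
```

```bash
cat > chk.py <<'E'
import sys
from h import *
from bench import arm
np.set_printoptions(precision=1,suppress=True)
s=arm.read_state();print(s["clock"],st(s["position"]),s["contact_force"])
for n in sys.argv[2:] or ["side"]:
    d=arm.get_image(n);o,W=measure(d);S=st(W)
    for b in o.get("blue",[]):
        r=b[4];print(n,"px",b[1],"c",st(np.array([*r[0],0.])),"size",np.array(r[1]),"yaw rel",(r[2]-90+25.25+45)%90-45,"z",b[5])
    m=(d["range_z"]>0)&(abs(S[...,0]-60)<48)&(abs(S[...,1])<330)&(S[...,2]>104)&(S[...,2]<118);c=d["color"].astype(int);m&=(c[...,0]>c[...,2]+15)
    if m.sum()>20:print("roll",m.sum(),st(np.array([*cv2.minEnclosingCircle(W[m][:,:2].astype(np.float32))[0],0.])), S[m][:,2].mean())
    im=d["color"][:,:,::-1];im=im[120:300,120:400] if n=="side" else im[30:320,100:500]
    cv2.imwrite(f"pics/{n}_{sys.argv[1]}.png",cv2.resize(im,None,fx=2,fy=2,interpolation=cv2.INTER_CUBIC))
E
python3 chk.py 2
```

```text
2.85 [  59.5 -320.2   69.5] [-0.5  0.2 -0.7]
side px [259.2 181. ] c [  60.7 -221.2    0. ] size [152.7 100. ] yaw rel -1.5704574584960938 z [67.1 76.1 89.2]
side px [312.1 188.4] c [ -64.5 -219.8    0. ] size [150.6  99.9] yaw rel -2.3927688598632812 z [67.3 74.8 89.1]
roll 308 [  65.7 -262.1    0. ] 112.33867423615187
```

View pics/side_2.png

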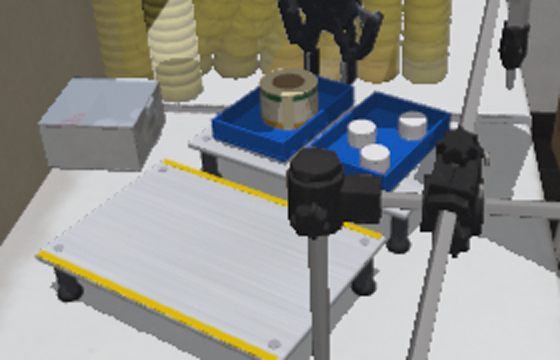

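The fingers are behind the label tray at (335,70), clear of the cap tray. I'll start pushing gently.

Call:
apply_moves:
  plan: [0,0.0013,0.0027,0,0,0,0.003,0.0063,0,0,0,0.0047,0.01,0,0,0,0.0064,0.0136,0,0,0,0.0085,0.0181,0,0,0,0.0107,0.0226,0,0,0,0.0128,0.0271,0,0,0,0.0149,0.0317,0,0]

```text
clock: 3.57
position: [565.9, -314.5, 69.3]
ee_rot: [-0.536, 0.844, 0.0, -0.0]
contact_force: [-1.5, -1.7, -0.0]
gripper_width: 42.7
```

```bash
python3 chk.py 3
```

```text
3.5667 [  59.1 -285.7   69.3] [-1.5 -1.7 -0. ]
side px [283.7 187. ] c [  -3.4 -210.2    0. ] size [174.5 223.5] yaw rel -0.8254432678222656 z [67.3 75.7 89.2]
roll 318 [  57.1 -237.9    0. ] 112.36256646804834
```

View pics/side_3.png

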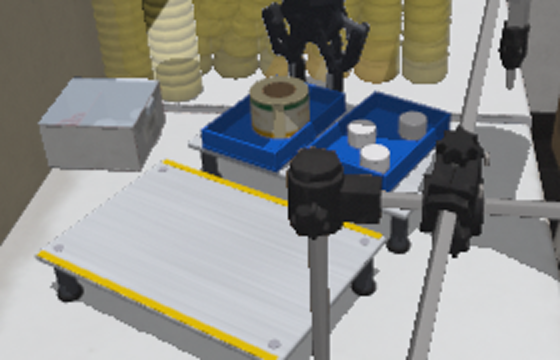

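The tray is sliding cleanly, with the roll standing at (280,110). I'll continue.

Call:
apply_moves:
  plan: [0,0.0021,0.0045,0,0,0,0.0045,0.0095,0,0,0,0.007,0.015,0,0,0,0.0096,0.0204,0,0,0,0.0122,0.0258,0,0,0,0.0147,0.0312,0,0,0,0.0173,0.0367,0,0,0,0.0195,0.0412,0,0]

```text
clock: 4.28
position: [585.7, -272.9, 69.3]
ee_rot: [-0.536, 0.844, 0.0, -0.0]
contact_force: [-1.7, -2.7, 0.0]
gripper_width: 43.0
```

```bash
python3 chk.py 4
```

```text
4.2833 [  59.3 -239.7   69.3] [-1.7 -2.7  0. ]
side px [276.1 192. ] c [  -3.4 -186.2    0. ] size [219.6 222. ] yaw rel -1.344512939453125 z [67.3 75.6 89.1]
roll 347 [  63.9 -189.8    0. ] 112.40631992323907
```

View pics/side_4.png

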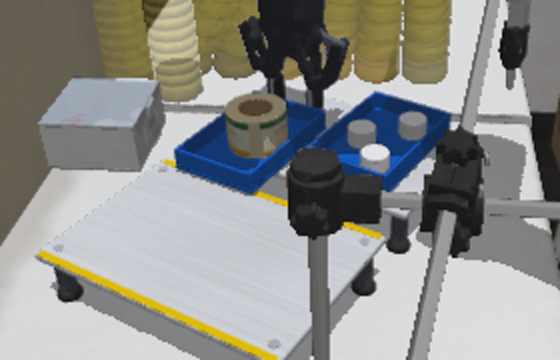

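The tray's front edge has crossed the gap level, the roll is standing, and the cap tray hasn't moved.

Call:
apply_moves:
  plan: [0,0.0021,0.0045,0,0,0,0.0045,0.0095,0,0,0,0.007,0.015,0,0,0,0.0096,0.0204,0,0,0,0.0122,0.0258,0,0,0,0.0147,0.0312,0,0,0,0.0173,0.0367,0,0,0,0.0198,0.0421,0,0]

```text
clock: 5.0
position: [605.4, -230.9, 69.3]
ee_rot: [-0.536, 0.844, 0.0, -0.0]
contact_force: [-1.5, -2.4, 0.7]
gripper_width: 43.1
```

```bash
python3 chk.py 5
```

```text
5.0 [  59.2 -193.3   69.3] [-1.5 -2.4  0.7]
side px [312.2 188.3] c [ -64.8 -219.5    0. ] size [151.8  99.9] yaw rel -1.8530426025390625 z [67.3 75.2 89. ]
side px [230.1 205.5] c [  58.9 -106.8    0. ] size [151.2 100.5] yaw rel -0.1476898193359375 z [67.3 75.7 89.5]
roll 381 [  58.1 -113.3    0. ] 112.46969214766403
```

Call:
apply_moves:
  plan: [0,0.0025,0.0054,0,0,0,0.005,0.0108,0,0,0,0.0077,0.0163,0,0,0,0.0102,0.0217,0,0,0,0.0128,0.0271,0,0,0,0.0153,0.0325,0,0,0,0.0179,0.038,0,0,0,0.02,0.0425,0,0]

```text
clock: 5.72
position: [625.4, -188.3, 69.3]
ee_rot: [-0.536, 0.844, 0.0, -0.0]
contact_force: [-0.1, -1.8, 0.2]
gripper_width: 42.8
```

```bash
python3 chk.py 6
```

```text
5.7167 [  59.2 -146.2   69.3] [-0.1 -1.8  0.2]
side px [312.3 188.2] c [ -64.6 -220.     0. ] size [150.8  99.9] yaw rel -2.507549285888672 z [67.3 75.1 89. ]
side px [216.4 216.7] c [ 59.4 -59.9   0. ] size [152.  100.9] yaw rel 0.14177703857421875 z [67.2 75.7 89.4]
roll 415 [ 57.5 -67.5   0. ] 112.57857466209838
```

View pics/side_6.png

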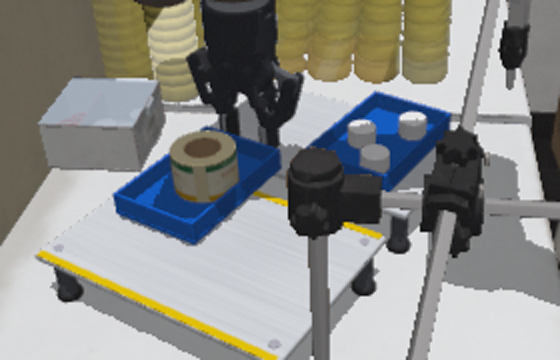

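The tray is square, with its centre about 60 mm short of the mid-line and the roll standing. Next is the final push, slowing at the end.

Call:
apply_moves:
  plan: [0,0.0025,0.0054,0,0,0,0.005,0.0108,0,0,0,0.0077,0.0163,0,0,0,0.0102,0.0217,0,0,0,0.0128,0.0271,0,0,0,0.0149,0.0317,0,0,0,0.0166,0.0353,0,0,0,0.0183,0.0389,0,0]

```text
clock: 6.43
position: [643.6, -149.7, 69.3]
ee_rot: [-0.536, 0.844, 0.0, -0.0]
contact_force: [-1.1, -2.5, 0.8]
gripper_width: 42.7
```

Call:
apply_moves:
  plan: [0,0.0017,0.0036,0,0,0,0.0034,0.0072,0,0,0,0.0047,0.01,0,0,0,0.006,0.0127,0,0,0,0.0068,0.0145,0,0,0,0.0072,0.0154,0,0,0,0.0072,0.0154,0,0]

```text
clock: 7.02
position: [650.8, -134.4, 69.3]
ee_rot: [-0.536, 0.844, 0.0, 0.0]
contact_force: [0.4, -0.4, 0.3]
gripper_width: 42.6
```

```bash
python3 chk.py 7
```

```text
7.0167 [ 59.1 -86.6  69.3] [ 0.4 -0.4  0.3]
side px [312.2 188.2] c [ -64.4 -218.6    0. ] size [152.6  99.7] yaw rel -2.297595977783203 z [67.4 74.9 89.1]
side px [197.2 232.1] c [58.7 -0.7  0. ] size [151.5 100.7] yaw rel -0.48769378662109375 z [67.3 75.1 89.5]
roll 497 [59.3 -7.7  0. ] 112.49947950198046
```

View pics/side_7.png

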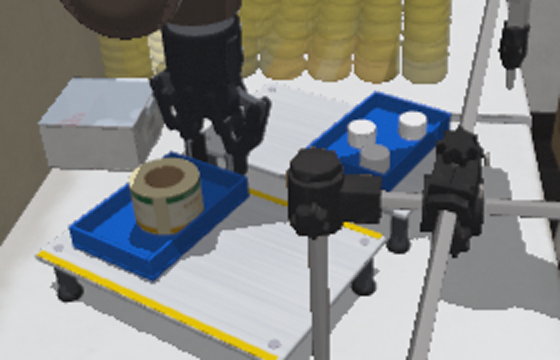

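The tray is centred. I'll back off along the push line, then raise.

Call:
apply_moves:
  plan: [0,-0.004,-0.009,0,0,0,-0.013,-0.027,0,0,0,-0.021,-0.045,0,0,0,-0.026,-0.055,0.02,0,0,-0.026,-0.055,0.06,0,0,-0.026,-0.055,0.1,0,0,-0.026,-0.055,0.14,0,0,-0.026,-0.055,0.18,0]

```text
clock: 7.73
position: [624.2, -190.1, 251.4]
ee_rot: [-0.536, 0.844, -0.0, 0.001]
contact_force: [0.2, 0.6, -0.4]
gripper_width: 43.2
```

Call:
apply_moves:
  plan: [0,-0.02,-0.03,0.04,0,0,-0.05,-0.055,0.05,0,0,-0.08,-0.08,0.05,0,0,-0.11,-0.105,0.05,0,0,-0.14,-0.13,0.05,0,0,-0.17,-0.155,0.05,0,0,-0.2,-0.18,0.05,0,0,-0.23,-0.2,0.05,0]

```text
clock: 8.4
position: [392.8, -391.0, 299.5]
ee_rot: [-0.536, 0.844, -0.0, 0.001]
contact_force: [0.5, -1.2, 0.3]
gripper_width: 42.5
```

```bash
python3 chk.py 8 side top
```

```text
8.4 [ -64.8 -428.8  299.5] [ 0.5 -1.2  0.3]
side px [312.5 187.9] c [ -64.4 -220.1    0. ] size [152.7 101.9] yaw rel -1.6204452514648438 z [67.4 75.9 89.4]
side px [197.2 232.4] c [58.9 -0.6  0. ] size [150.9 100.5] yaw rel -0.168182373046875 z [67.3 75.  89.5]
roll 501 [58.5 -6.9  0. ] 112.6304870580522
top px [238.1 109. ] c [58.3 -3.8  0. ] size [149.3 100.4] yaw rel 0.17760467529296875 z [66.5 69.4 90.2]
top px [330.2 234.8] c [ -64.9 -223.     0. ] size [148.4  99.4] yaw rel -2.4917449951171875 z [66.5 69.2 90. ]
roll 1026 [ 57.4 -10.9   0. ] 113.36833409442286
```

View pics/top_8.png

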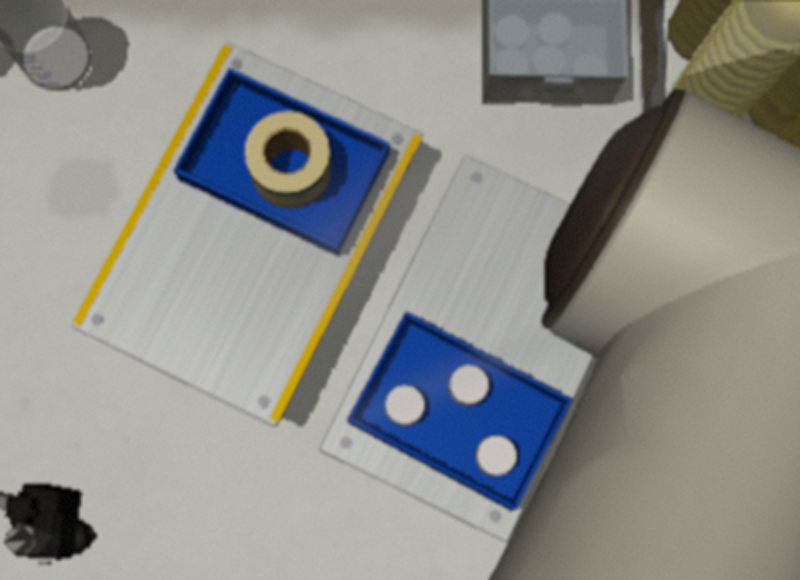

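View pics/side_8.png

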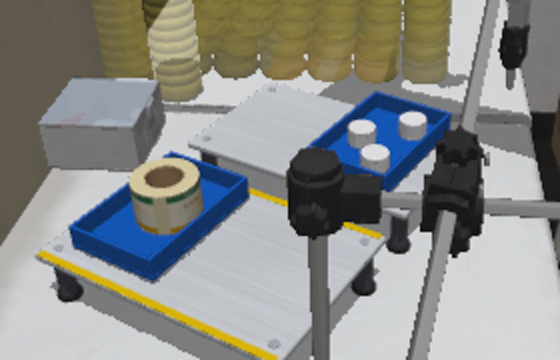

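The top view shows the label tray at (285,160), between the two yellow lines and square, with the roll upright. The side view agrees, and the cap tray hasn't moved. I'm handing it in.

```bash
python3 -c "
from bench import arm
print(arm.read_state()['clock']);print(arm.job_done())"
```

```text
8.5
the job is handed in; nothing more can be done
None
```

I pushed the label tray straight across the gap from behind, using the half-open fingers as two contact points. It slid level with about 3 N of force, and I handed the job in at 8.5 s with the arm clear.

**Label tray:** its centre is 0.6 mm (side camera) to 3.8 mm (top camera) short of the mid-line between the yellow lines. The allowance is 12 mm each way. It is square to within about 0.2°, and the roll is standing.

**Cap tray:** it stayed where it was, to within about 1 mm, with its three caps.

**Disagreements:** the two cameras differ by about 3 mm along the push, which is still well inside the allowance. Early on, one TCP reading was off by up to 8 mm because the arm had not settled. I let the arm settle and corrected the position before touching the tray.

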